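Clamp the filter cassette with the removable crank

TASK

Fit the loose crank onto the square end of the filter holder's clamping screw, pushed right down on its shoulder, and wind it clockwise until the pressure plate closes on the white cassette and clamps it: go on for about half a turn after you feel the handle start to get heavier, no more, or the cassette is crushed. Do not force the crank on or wrench it sideways. Then let go, leaving the crank seated on the screw and the other things on the bench where they are.

Things in the scene. Friction and masses are not known exactly. Their poses are not given: they have to be found in the camera images.
- press: Bench holder for a filter cassette, aluminium and steel: a block 120 x 250 mm on feet (top 40 mm high), two columns at y +-100 mm carrying a bridge 52 x 240 mm (top 148 mm high, column nuts to 162 mm), the clamping screw upright through its middle. Origin: centre of its underside, on the screw's axis; long side along its y. Fixed to the bench.
- spindle: The clamping screw with its collar and square end, upright in the bridge. Right-hand thread: clockwise from above lowers it, the pressure plate under it and whatever sits on it by 4 mm a turn. It turns stiffly (about 0.7 N m, or 10 N at the crank's grip) and stays where it is left. Origin: on the axis, 182 mm below the shoulder; x and y square to the flats.
- square_end (a point): Centre of the top of the screw's square end. The square is 17 mm across flats, 24 mm long, its top edges chamfered 1.5 mm over the top 3 mm. Its x and y axes are square to the flats and turn with the screw.
- square_foot (a point): Point on the screw's axis 24 mm below the top of the square end: the upper face of the round shoulder (30 mm wide, 6 mm thick) on which the crank's hub comes to rest. About 30 mm above the bridge with the clamp open.
- crank: Removable steel crank, 0.3 to 0.46 kg, lying flat, socket down. Origin: centre of the underside of its square hub (34 x 34 mm, 34 mm high), at the mouth of an 18 mm square socket 27 mm deep. A flat arm 20 mm wide, 9 mm thick, level with the hub's underside, runs along +x to the hand grip 70 mm from the hub's axis. It fits on the square in any of four quarter turns.
- crank_grip (a point): Middle of the crank's upright black hand grip, a round sleeve 24 mm across that spins freely on its pin: 70 mm from the hub's axis along the crank's x. It stands from 11 to 73 mm above the underside of the hub; this point is at 42 mm.
- cassette: White flat filter cassette, 62 x 150 x 16 mm, lying loose on the seat plate under the pressure plate. Origin: centre of its underside, z up. At the start the steel pressure plate hangs 5 to 13 mm above it (1.2 to 3.3 turns). From the touch the clamp stiffens by about 1000 N a turn: after half a turn the grip needs some 4 to 5 N more; 250 to 900 N is properly clamped.
- seat: Steel seat plate, 70 x 164 x 14 mm, let into the top of the holder's block; the cassette lies on it. Origin: centre of its underside, z up. It stands 4 to 10 mm proud of the block. Fixed.
- feed_bottle: Bystander: glass bottle 70 mm wide, about 200 mm high with the steel fittings in its ribbed red cap. Origin: centre of its underside.
- plain_bottle: Bystander: glass bottle 70 mm wide, 140 mm high, with a plain ribbed red cap and a label. Origin: centre of its underside.
- syringe: Bystander: large plastic syringe lying down, 154 mm long, 29 mm thick, 48 mm over its flange. Origin: on the bench under the middle of its barrel, nozzle along +x.
- spanner: Bystander: open-ended steel spanner, 170 mm long, lying flat. Origin: at its underside, length along x.
- spare_cassette: Bystander: a second white cassette, 62 x 150 x 16 mm, lying on the open bench. Origin: centre of its underside.
- union: Bystander: steel tube fitting with hexagon nuts, 62 mm long, 22 mm thick, lying down. Origin: on the bench under its middle, length along x.
- beaker: Bystander: empty glass beaker, 68 mm wide, 85 mm high. Origin: centre of its underside.
Not all that is in view belongs to the job. Of the things shaped like the crank, the steel one is meant.

How it is judged (in metres and radians):
On the way, in this order (a step that is already met when the one before it is completed fails the run):
1. the crank sits on the square end, upright, its hub within 3 mm of the shoulder, before the cassette is clamped (distance between crank and square_foot below 0.003 m and angle between crank's own z axis and vertical below 0.09 rad), for 0.2 s.
2. with the crank seated, the cassette is clamped with more than 250 N (distance between crank and square_foot below 0.005 m and angle between crank's own z axis and vertical below 0.09 rad and contact force between seat and cassette above 250 N), for 0.2 s.
At the end, for the whole second after the job is handed in: The crank sits upright on the square end (hub within 4 mm of the shoulder, leaning less than 5 degrees) and at rest, and the cassette in the holder is clamped with more than 250 N and has never borne more than 900 N (distance between crank and square_foot below 0.004 m and angle between crank's own z axis and vertical below 0.09 rad and contact force between seat and cassette above 250 N and linear speed of crank below 0.02 m/s); the robot touches nothing.
It fails at once if the cassette is crushed: clamped with more than 900 N (contact force between seat and cassette above 900 N).
It fails at once if the seated crank is wrenched: more than 400 N between it and the screw (contact force between crank and spindle above 400 N).
It fails at once if the crank is forced onto the square: more than 30 N between them before the hub is within 6 mm of the shoulder (distance between crank and square_foot above 0.006 m and contact force between crank and spindle above 30 N).
It fails at once if the fingers or the arm strike the holder with more than 30 N (contact force between any of the fingers, the arm and press above 30 N).
It fails at once if a bystander is moved by more than 25 mm (distance of any of feed_bottle, plain_bottle, syringe, spanner, spare_cassette, union, beaker from where it was at the start of the episode above 0.025 m).
It also fails if it takes over 72 s, if anything falls off the work surface, if the arm or the gripper's body presses on something with over 40 N, if the wrist force passes 120 N, or if a joint passes its speed limit or range.

ROBOT

A 6-joint arm with a two-finger parallel gripper is mounted at the origin on the work surface. World frame = base frame: x ahead of the robot, y to its left, z up, the work surface at z = 0. Lengths are in mm, angles in rad, forces in N, time in s.
With the tool pointing down it reaches from about 350 to 975 mm from the base axis. Payload 7.1 kg.
Tool frame: the origin (TCP) lies midway between the tips of the shut fingers; the grasp point (between the pads) lies ctrl.tcp_to_grasp behind it (ctrl.tcp_to_grasp is the distance from the TCP to the grasp point, in mm); z points along the fingers, y is the direction in which the jaws open and shut (so a half turn about z gives the same grasp; the last joint's range is limited). The gripper opens to 88 mm and grips with 3 to 60 N. Pads are 20 mm wide; open, the fingers measure 115 mm over their backs; the gripper's body (75 mm by 178 mm) begins 61 mm behind the grasp point.
Start: joints at [-0.019, 0.423, 1.63, -0, 1.089, -0.019], TCP at [624.984, 0.026, 199.275] pointing down, gripper open.
Joint ranges: [-3, 3], [-0.9, 2.11], [0.09, 2.58], [-1.31, 4.45], [0.11, 2.69], [-2.54, 2.54]. Speed limits (rad/s): [2.39, 2.39, 3.01, 3.14, 3.14, 3.14].

INTERFACE

Orientations are given as a rotation vector (axis times angle).
In Python, from workcell import ctrl gives the robot as it stands.
- The arm moves only by the tool play_rows, never from a script. Its argument "increments" is text: rows parted by semicolons, each of 5 numbers parted by spaces: the opening, from 0 (shut) to 1 (fully open), then the shift along the world's x, y, z in m, then the turn about the world's z in degrees. A call has 1 to 20 rows; each row shifts and turns the commanded pose from where the row before left it; what a row does not reach is not made up. A row lasts 1/10 s, in which the tool goes at most 50 mm and 8.59 degrees, less where a joint would pass 70% of its speed; a pose out of reach is approached as far as the arm can. A call is refused whole if a number of a shift passes 0.05 or a number of a turn 8.59, either way. A call with a gripper value outside its range is refused whole. The fingers move at their own pace and stop on an object; the grip force is fixed at half the most. Time passes only in rows, so rows that do not move let the fingers close. It gives the time, the measured TCP pose, the force and the opening at its end, in the units of the state.
- ctrl.get_obs(): the state, without advancing time (a new reading comes with each control period).
- ctrl.get_image(name): name is "scene" or "side" or "wrist"; returns a dict with "img" (480x640x3 uint8, red, green, blue), "range_z" (480x640 float32, mm along the optical axis (not along the pixel's ray), 0 where there is no reading), "vertical_fov" (degrees; the focal length in pixels is half the picture's height over the tangent of half this angle, whatever the lens; pixels are square), "cx", "cy" (the principal point, pixels), "origin" and "attitude" of the camera in the world. Camera axes: x right, y down, z forward; pixel columns grow to the right and rows downward; lengths in mm; the calibration is good to about 2 mm. The wrist camera is an equidistant fisheye: a pixel r from the principal point sees the ray r / f radians off the axis. A picture is of the moment at which its call begins.
- ctrl.close_job(): hands the job in, once; it reports no verdict.
The state is a dict: "t": time; "qpos": joint angles; "qvel": joint speeds; "joint_torque": joint torques, N m; "ee_pos": TCP position; "orientation": TCP orientation; "ft_force": force on the tool from outside, world axes, zero at the start; "moment": the same for the moment, N m; "width": finger opening in mm.
Only numpy, scipy, OpenCV 4.12 (cv2) and the standard library are available. Lean on these libraries where they do the work, as an engineer would, in place of code of your own. Each camera call takes 0.05 s, during which the arm holds its last target. There are 200 camera calls.

## Working session

There is one attempt and no reset: what is moved stays moved. The work goes in short steps, Python scripts to look and compute and a tool call to move; the robot and the scene stay as the last step left them, time stands still between calls to the robot, and variables do not carry over. Pictures are saved under pics/ and viewed, on a budget of 10 in all, crops included, one or two more only if the job needs it, and the job is handed in when it is done.

Besides the shell and the picture viewer there is one more tool, called after "Call:" as a command line: name --argument value ..., lists and objects as JSON in quotes. play_rows: Moves the arm, as the interface text tells. Its arguments: {"type":"object","properties":{"increments":{"type":"string"}},"required":["increments"]}

```bash
mkdir -p pics; ls; cat > h.py <<'E'
import numpy as np,cv2
from workcell import ctrl
from scipy.spatial.transform import Rotation as R
def get(n):
    d=ctrl.get_image(n); np.savez('%s.npz'%n,**{k:np.asarray(v) for k,v in d.items()}); return d
def att(d):
    a=np.asarray(d['attitude'],float)
    return a if a.shape==(3,3) else R.from_rotvec(a).as_matrix()
def rays(d,uv):
    uv=np.atleast_2d(uv).astype(float); f=240/np.tan(np.radians(float(d['vertical_fov'])/2))
    return np.c_[(uv[:,0]-d['cx'])/f,(uv[:,1]-d['cy'])/f,np.ones(len(uv))]
def plane(d,uv,z):
    r=rays(d,uv)@att(d).T; o=np.asarray(d['origin'],float)
    return o+r*((z-o[2])/r[:,2])[:,None]
def cloud(d):
    v,u=np.mgrid[:480,:640]; uv=np.c_[u.ravel(),v.ravel()]
    p=rays(d,uv)*d['range_z'].reshape(-1,1)
    return (p@att(d).T+np.asarray(d['origin'],float)).reshape(480,640,3)
def save(n,img): cv2.imwrite('pics/'+n,cv2.cvtColor(np.ascontiguousarray(img),cv2.COLOR_RGB2BGR))
E
python3 - <<'E'
from h import *
for n in('scene','side'):
    d=get(n); save(n+'0.png',d['img']); print(n,d['origin'],d['attitude'],d['vertical_fov'],d['cx'],d['cy'],(d['range_z']>0).mean())
o=ctrl.get_obs(); print(o,ctrl.tcp_to_grasp)
E
```

```text
pics
scene [1394.37943754  655.02545838  876.90400454] [-1.08239117 -2.17868363  1.1699581 ] 50.528913593555764 312.854719452009 242.15011590130482 0.9961002604166667
side [ 433.93170103 -804.58220467  732.20912727] [-2.19316151  0.11640911 -0.07206856] 56.73969676255455 317.74553024649555 241.84842624894006 0.9957584635416666
{'t': 0.1, 'qpos': array([-1.90322672e-02,  4.23775532e-01,  1.63061330e+00, -4.15468236e-07,
        1.08863217e+00, -1.90175055e-02]), 'qvel': array([-0.00089831, -0.00126187, -0.00186312, -0.00024   ,  0.00159587,
        0.00100792]), 'joint_torque': array([ 6.49496542e-04, -5.45618248e+01, -2.74323839e+01,  6.46709581e-02,
        1.88581715e-02,  1.54216096e-06]), 'ee_pos': array([6.24449226e+02, 1.59132670e-02, 1.98572642e+02]), 'orientation': array([-2.22072993e+00, -2.22069757e+00,  1.55592739e-03]), 'ft_force': array([-0.28298838,  0.91560197,  0.18753832]), 'moment': array([-0.00042005,  0.01576078,  0.02653624]), 'width': 87.47540132154867} 18.700000000000003
```

View pics/scene0.png

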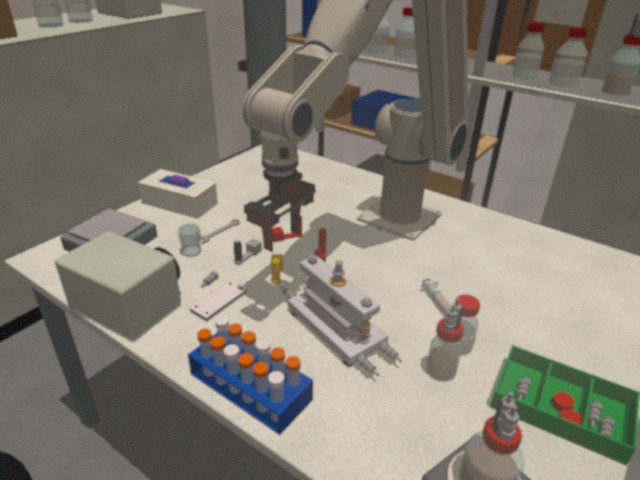

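View pics/side0.png

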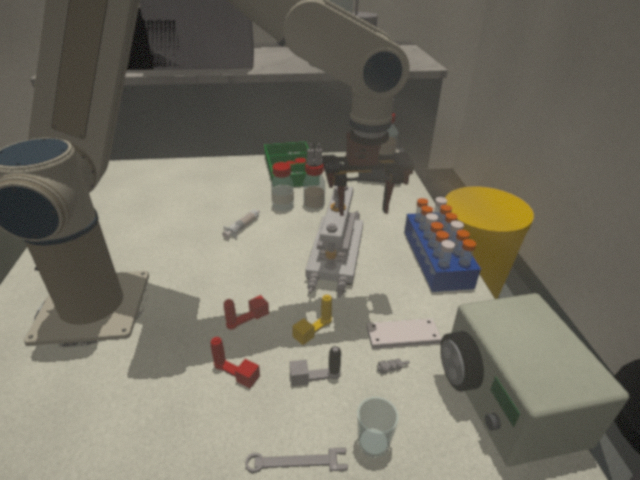

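Candidates shaped like the crank in the side view are red (246,311), red (236,361), yellow (314,318), and grey steel with a black grip (315,369). Only the last is steel with a black grip. The press screw is at about (332,230). Next I'll measure both and confirm with a crop.

```bash
cat > m.py <<'E'
from h import *
d=dict(np.load('side.npz')); s=dict(np.load('scene.npz'))
for n,c in(('side',d),('scene',s)):
    P=cloud(c); hsv=cv2.cvtColor(c['img'],cv2.COLOR_RGB2HSV)
    # crank region
    if n=='side': box=(slice(335,395),slice(280,350))
    else: box=(slice(232,268),slice(225,268))
    Q=P[box].reshape(-1,3); H=hsv[box].reshape(-1,3)
    hub=Q[(Q[:,2]>29)&(Q[:,2]<39)&(H[:,2]>70)&(H[:,1]<60)]
    blk=Q[(H[:,2]<75)&(Q[:,2]>15)&(Q[:,2]<85)]
    arm=Q[(Q[:,2]>5)&(Q[:,2]<13)&(H[:,1]<60)]
    for nm,q in(('hub',hub),('blk',blk),('arm',arm)):
        if len(q): print(n,nm,len(q),np.median(q,0).round(1),q.min(0).round(1),q.max(0).round(1))
    # high stuff at bridge
    box=(slice(190,290),slice(300,370)) if n=='side' else (slice(250,370),slice(285,400))
    Q=P[box].reshape(-1,3)
    for lo,hi in((143,153),(156,166),(174,186),(196,212)):
        q=Q[(Q[:,2]>lo)&(Q[:,2]<hi)]
        if len(q): print(n,lo,hi,len(q),np.median(q,0).round(1),q.min(0).round(1),q.max(0).round(1))
a=cv2.resize(d['img'][330:400,270:360],None,fx=4,fy=4,interpolation=2)
b=cv2.resize(d['img'][185:300,290:380],(360,460),interpolation=2)
c=cv2.resize(s['img'][250:365,270:390],(480,460),interpolation=2)
b2=np.zeros((460,360,3),np.uint8); b2[:280]=a
save('crop1.png',cv2.resize(np.hstack([b2,b,c]),(800,307)))
E
python3 m.py
```

```text
side hub 300 [ 465.  -251.    34.3] [ 446.9 -267.5   29. ] [ 545.4 -230.6   38.8]
side blk 200 [ 532.8 -256.8   50. ] [ 524.7 -260.6   15.5] [ 542.6 -249.9   74.5]
side arm 290 [ 503.2 -253.8    9.3] [ 447.4 -292.3    5.1] [ 547.3 -236.7   13. ]
side 143 153 654 [581.7  92.7 148.7] [537.6  20.4 143.2] [647.3 234.1 153. ]
side 156 166 70 [566.9  43.6 159.5] [553.3  34.3 156.4] [609.4 138.4 165.3]
side 174 186 30 [585.4 134.7 181.2] [578.7 126.6 176.4] [592.4 147.4 185.5]
side 196 212 7 [586.3 139.4 199.3] [583.8 133.8 197.2] [590.3 141.5 203.4]
scene hub 97 [ 467.4 -247.3   33.8] [ 446.6 -268.1   29.2] [ 549.9 -230.    38.2]
scene blk 84 [ 541.4 -237.6   46.9] [ 532.4 -246.5   18.3] [ 548.  -232.9   76.4]
scene arm 117 [ 500.  -241.8    8.5] [ 393.4 -366.9    5. ] [ 548.2 -230.2   12.9]
scene 143 153 1205 [602.6 162.6 147.7] [538.2  22.8 143.1] [652.4 263.  153. ]
scene 156 166 142 [601.1 149.5 159.2] [551.8  36.1 156. ] [634.8 250.2 165.8]
scene 174 186 72 [600.2 147.3 180.3] [579.7 127.4 174.1] [609.9 156.7 185.8]
scene 196 212 48 [596.9 143.8 203.1] [585.5 133.4 196.1] [605.1 154.3 207.3]
```

View pics/crop1.png

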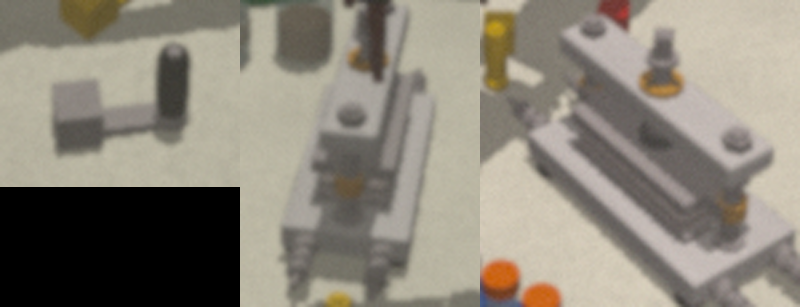

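The crop confirms a grey steel hub and arm with a black grip. The hub is near (465,-250) and the grip near (535,-248). The screw is near (595,142) with its top at z≈206. Next I'll move the wrist camera over the crank.

Call:
play_rows --increments "1 -0.012 -0.025 0.004 -8.5;1 -0.012 -0.025 0.004 -8.5;1 -0.012 -0.025 0.004 -8.5;1 -0.012 -0.025 0.004 -8.5;1 -0.012 -0.025 0.004 -8.5;1 -0.012 -0.025 0.004 -8.5;1 -0.012 -0.025 0.004 -8.5;1 -0.012 -0.025 0.004 -8.5;1 -0.012 -0.025 0.004 -8.5;1 -0.012 -0.025 0.004 -8.5;1 0 0 0 -5;1 0 0 0 0;1 0 0 0 0"

```text
t: 1.4
ee_pos: [504.8, -249.7, 238.9]
orientation: [-3.141, -0.004, 0.001]
ft_force: [-0.6, 0.1, 0.4]
width: 88.1
```

```bash
python3 - <<'E'
from h import *
d=get('wrist'); save('w1.png',d['img']); print(d['origin'],d['attitude'],d['vertical_fov'],d['cx'],d['cy'])
o=ctrl.get_obs(); print(o['ee_pos'],o['orientation'],o['qpos'],o['t'])
E
```

```text
[ 584.70402875 -250.05041166  423.85117277] [ 2.06592765 -2.05889103 -0.30739134] 65.70646984690485 319.47277597274103 246.06513645186155
[ 504.93355054 -249.54134808  238.97097569] [-3.14121478e+00 -4.23051996e-03  8.35595969e-04] [-4.80182407e-01  2.88275373e-01  1.73140374e+00  9.53024094e-05
  1.12255871e+00  1.08787903e+00] 1.45
```

View pics/w1.png

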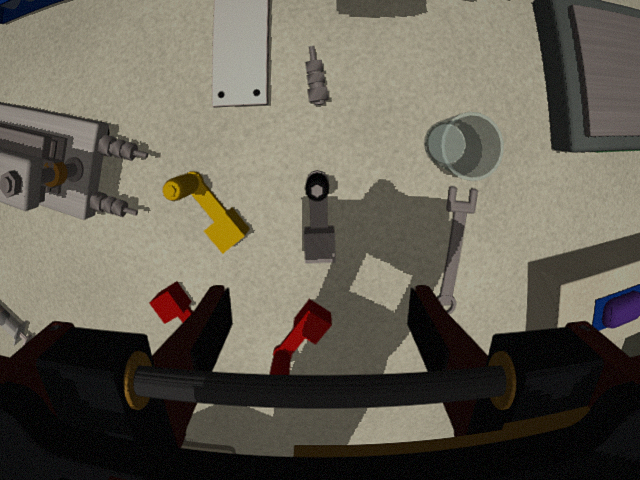

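In the wrist view the steel crank has its hub at (319,244) and its grip at (317,186). A red crank's hub is at (313,322). Next I'll extract positions from this view.

```bash
cat >> h.py <<'E'
def wrays(d,uv):
    uv=np.atleast_2d(uv).astype(float); f=240/np.tan(np.radians(float(d['vertical_fov'])/2))
    x=uv-[float(d['cx']),float(d['cy'])]; r=np.hypot(*x.T)+1e-9; th=r/f
    return np.c_[x/r[:,None]*np.sin(th)[:,None],np.cos(th)]
def wplane(d,uv,z):
    r=wrays(d,uv)@att(d).T; o=np.asarray(d['origin'],float)
    return o+r*((z-o[2])/r[:,2])[:,None]
def wcloud(d):
    v,u=np.mgrid[:480,:640]; r=wrays(d,np.c_[u.ravel(),v.ravel()])
    p=r/r[:,2:]*d['range_z'].reshape(-1,1)
    return (p@att(d).T+np.asarray(d['origin'],float)).reshape(480,640,3)
E
cat > m2.py <<'E'
from h import *
d=dict(np.load('wrist.npz')); P=wcloud(d); hsv=cv2.cvtColor(d['img'],cv2.COLOR_RGB2HSV)
sub=np.zeros((480,640),bool); sub[160:270,290:345]=1
def rect(m,z,nm):
    m=m.astype(np.uint8); c=max(cv2.findContours(m,0,1)[0],key=cv2.contourArea)
    q=wplane(d,c[:,0,:],z)[:,:2].astype(np.float32)
    print(nm,m.sum(),cv2.minAreaRect(q),'medz',np.median(P[...,2][m>0]).round(1))
rect(sub&(P[...,2]>28)&(P[...,2]<40)&(hsv[...,2]>25)&(np.mgrid[:480,:640][0]>215),34,'hub')
rect(sub&(P[...,2]>66)&(P[...,2]<80),73,'griptop')
rect(sub&(P[...,2]>5)&(P[...,2]<14)&(np.mgrid[:480,:640][0]<230)&(np.mgrid[:480,:640][0]>200),9,'arm')
q=P[285:380,270:335].reshape(-1,3); h=hsv[285:380,270:335].reshape(-1,3)
q=q[(h[:,1]>180)&((h[:,0]<8)|(h[:,0]>172))]; print('red',q.min(0),q.max(0))
q=P[270:330,145:200].reshape(-1,3); h=hsv[270:330,145:200].reshape(-1,3)
q=q[(h[:,1]>180)&((h[:,0]<8)|(h[:,0]>172))]; print('red2',q.min(0),q.max(0))
E
python3 m2.py
```

```text
hub 947 ((464.5996398925781, -250.28659057617188), (34.47598648071289, 34.37596893310547), 0.22307054698467255) medz 33.3
griptop 430 ((534.4049682617188, -247.6547393798828), (21.685100555419922, 21.67013931274414), 44.520545959472656) medz 72.3
arm 534 ((495.1756896972656, -249.56167602539062), (32.732582092285156, 34.5551872253418), 0.17771093547344208) medz 8.4
red [ 3.03321503e+02 -2.64351400e+02  1.02599278e-02] [ 584.70402875 -188.70866165  423.85117277]
red2 [ 3.53461895e+02 -2.50050412e+02  5.06060930e-02] [584.70402875 -37.72600378 423.85117277]
```

Hub measures 34.4 mm (34 expected) at (464.6,-250.3), the grip is 69.9 mm away, and the yaw is about 1°. I'll grasp the hub.

Call:
play_rows --increments "1 -0.01 0 -0.02 0;1 -0.01 0 -0.03 0;1 -0.01 -0.0007 -0.03 0;1 -0.01 0 -0.03 0;1 0 0 -0.03 0;1 0 0 -0.03 0;1 0 0 -0.025 0;1 0 0 -0.02 0;1 0 0 -0.01 0;1 0 0 -0.008 0;1 0 0 0 0;1 0 0 0 0;0 0 0 0 0;0 0 0 0 0;0 0 0 0 0;0 0 0 0 0;0 0 0 0 0;0 0 0 0 0;0 0 0 0 0;0 0 0 0 0"

```text
t: 3.45
ee_pos: [464.8, -250.4, 6.3]
orientation: [-3.141, 0.0, 0.001]
ft_force: [-0.4, 1.8, 1.6]
width: 33.2
```

Call:
play_rows --increments "0 0 0 0.015 0;0 0 0 0.03 0;0 0 0 0.04 0;0 0 0 0.045 0;0 -0.002 0.01 0.045 0;0 -0.002 0.02 0.045 0;0 -0.002 0.035 0.03 0;0 -0.002 0.04 0 0;0 -0.002 0.045 0 0;0 -0.002 0.045 0 0;0 -0.002 0.045 0 0;0 -0.002 0.045 0 0;0 -0.002 0.045 0 0;0 -0.002 0.035 0 0;0 0 0.02 0 0;0 0 0.007 0 0;0 0 0 0 0;0 0 0 0 0;0 0 0 0 0"

```text
t: 5.35
ee_pos: [444.9, 140.2, 256.3]
orientation: [3.141, -0.002, -0.0]
ft_force: [0.1, -0.4, -3.4]
width: 33.7
```

```bash
python3 - <<'E'
from h import *
d=get('wrist'); save('w2.png',d['img']); print(d['origin'])
o=ctrl.get_obs(); print(o['ee_pos'],o['orientation'],o['qpos'],o['t'],o['width'],o['ft_force'])
E
```

```text
[524.7371063  139.75919895 441.22033867]
[444.95766907 140.30401725 256.29508412] [ 3.14133658e+00 -2.27918810e-03 -2.45295194e-04] [ 2.80087125e-01  1.15274122e-01  1.90980832e+00 -2.24732050e-04
  1.11673102e+00  1.85243314e+00] 5.4 33.718050305773176 [-0.07522859  1.06033583 -4.20839366]
```

View pics/w2.png

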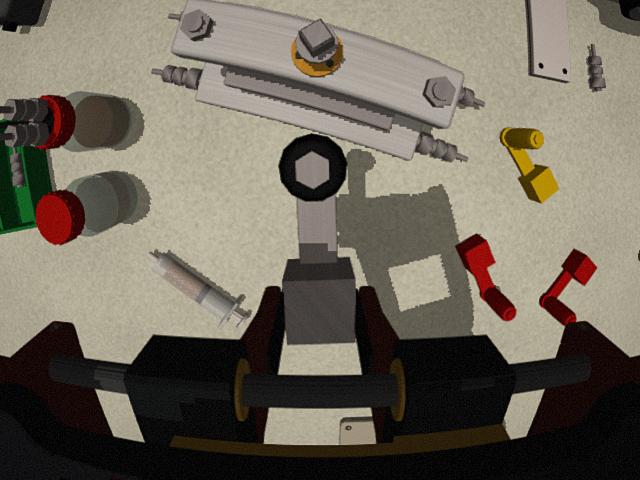

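The square end is at about (320,35) px and the hub in hand at about (319,305). I'll measure the square's top face and the hub with the same camera.

```bash
cat > m3.py <<'E'
from h import *
d=dict(np.load('wrist.npz')); P=wcloud(d); Z=P[...,2]; V=cv2.cvtColor(d['img'],cv2.COLOR_RGB2HSV)[...,2]
v,u=np.mgrid[:480,:640]
w=(u>285)&(u<350)&(v>10)&(v<80)
m=w&(Z>185); print(m.sum(), np.percentile(Z[m],[5,25,50,75,95]).round(1))
zt=np.median(Z[w&(Z>Z[m].max()-6)]); print('top',zt, Z[m].max())
def rect(mm,z,nm):
    mm=cv2.morphologyEx(mm.astype(np.uint8),cv2.MORPH_OPEN,np.ones((3,3),np.uint8)); c=max(cv2.findContours(mm,0,1)[0],key=cv2.contourArea)
    q=wplane(d,c[:,0,:],z)[:,:2].astype(np.float32)
    k=np.zeros_like(mm); cv2.drawContours(k,[c],-1,1,-1)
    print(nm,int(k.sum()),cv2.minAreaRect(q),'medz',np.median(Z[k>0]).round(1)); return q
for lo in(zt-5,zt-3,zt-2): rect(w&(Z>lo),zt,'sqtop')
print('shoulder',)
# shoulder & bridge
s=P[w]; print('hist',np.histogram(s[:,2],np.arange(140,216,3)))
W=(u>270)&(u<365)&(v>255)&(v<350)
q=rect(W&(Z>278),284,'hub')
# hub front/back edges' direction
G=(u>270)&(u<355)&(v>125)&(v<210)
rect(G&(Z>316),323,'grip')
cv2.imwrite('pics/sq.png',cv2.resize(cv2.cvtColor(d['img'][5:85,280:360],cv2.COLOR_RGB2BGR),(560,560),interpolation=cv2.INTER_CUBIC))
E
python3 m3.py
```

```text
844 [189.3 201.4 203.5 204.2 205.5]
top 441.22033867251236 441.22033867251236Traceback (most recent call last):
  File "m3.py", line 12, in <module>
    for lo in(zt-5,zt-3,zt-2): rect(w&(Z>lo),zt,'sqtop')
                               ~~~~^^^^^^^^^^^^^^^^^^^^^
  File "m3.py", line 8, in rect
    mm=cv2.morphologyEx(mm.astype(np.uint8),cv2.MORPH_OPEN,np.ones((3,3),np.uint8)); c=max(cv2.findContours(mm,0,1)[0],key=cv2.contourArea)
                                                                                       ~~~^^^^^^^^^^^^^^^^^^^^^^^^^^^^^^^^^^^^^^^^^^^^^^^^^
ValueError: max() iterable argument is empty
```

```bash
sed -i 's/^v,u=.*/v,u=np.mgrid[:480,:640]; Z=np.where(d["range_z"]>0,Z,0)/; s/^zt=.*/zt=204.2/' m3.py; python3 m3.py
```

```text
825 [189.2 201.3 203.4 204.2 205.3]
sqtop 667 ((591.2533569335938, 141.86614990234375), (17.47930145263672, 17.095619201660156), 32.36592483520508) medz 203.7
sqtop 602 ((591.4031982421875, 141.83816528320312), (16.945270538330078, 16.800579071044922), 32.9814338684082) medz 203.8
sqtop 533 ((591.9197998046875, 141.78363037109375), (15.85004997253418, 15.726982116699219), 31.099836349487305) medz 204.0
shoulder
hist (array([   5,   85, 1369,  212,  592,   36,    0,    0,    0,    0,    0,
          8,   69,  444,   33,   31,   28,   36,   32,   36,  176,  483,
          3,    0,    0]), array([140, 143, 146, 149, 152, 155, 158, 161, 164, 167, 170, 173, 176,
       179, 182, 185, 188, 191, 194, 197, 200, 203, 206, 209, 212, 215]))
hub 6182 ((442.8780212402344, 140.79119873046875), (39.56421661376953, 46.485557556152344), 0.0337025448679924) medz 283.6
grip 3348 ((514.5396118164062, 142.1352996826172), (20.374147415161133, 20.56592559814453), 89.79931640625) medz 321.2
```

View pics/sq.png

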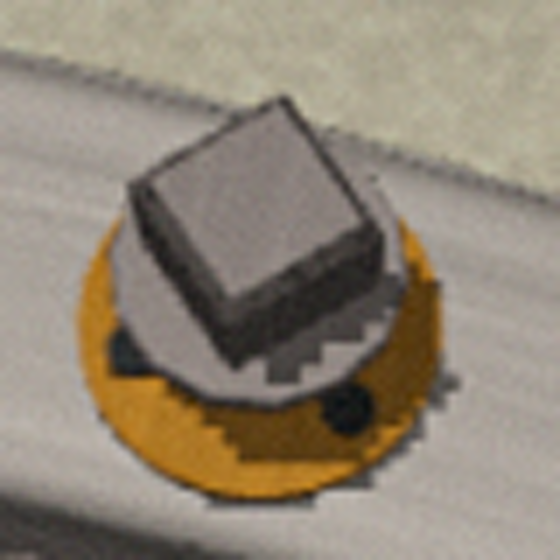

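```bash
python3 - <<'E'
from h import *
d=dict(np.load('wrist.npz'))
c=np.array([(282,105),(368,225),(238,295),(150,188)])/7+[280,5]
p=wplane(d,c,204.3)[:,:2]; e=np.roll(p,-1,0)-p
print(p.mean(0),np.hypot(*e.T),np.degrees(np.arctan2(e[:,1],e[:,0]))%90)
# outline of whole sqtop with corners (17 mm at z-3)
c=np.array([(282,95),(384,235),(236,310),(130,184)])/7+[280,5]
p=wplane(d,c,202)[:,:2]; e=np.roll(p,-1,0)-p
print(p.mean(0),np.hypot(*e.T),np.degrees(np.arctan2(e[:,1],e[:,0]))%90)
# hub top edges in hand: line fits by range mask rows
P=wcloud(d);Z=np.where(d['range_z']>0,P[...,2],0)
for r in range(258,350,8):
    u=np.where((Z[r,270:370]>270))[0]+270
    if len(u): 
        q=wplane(d,[[u[0],r],[u[-1],r]],284); print(r,u[0],u[-1],Z[r,319].round(1),q[:,:2].round(1).tolist())
E
```

```text
[591.68047843 141.19582189] [14.12839126 13.49992065 13.17305673 14.37920702] [32.99273265 30.4597482  36.85460769 34.54144249]
[592.08752759 141.34747988] [16.71642802 15.28584322 15.80070147 16.35352662] [33.44101107 28.96127558 37.47893946 32.60371713]
274 284 354 275.4 [[463.6, 155.9], [463.6, 124.1]]
282 282 355 282.8 [[459.7, 157.0], [459.6, 123.5]]
290 270 369 283.5 [[455.6, 162.7], [455.6, 116.8]]
298 270 369 283.9 [[451.5, 162.9], [451.5, 116.6]]
306 270 369 283.6 [[447.3, 163.1], [447.3, 116.4]]
314 270 369 283.0 [[443.0, 163.4], [443.0, 116.2]]
322 270 369 283.7 [[438.7, 163.6], [438.6, 115.9]]
330 270 369 283.3 [[434.2, 163.9], [434.1, 115.7]]
338 270 369 283.0 [[429.6, 164.1], [429.6, 115.4]]
346 270 369 -0.6 [[424.9, 164.4], [424.8, 115.1]]
```

The square's yaw is about 33° (mod 90), its centre about (592,141.5) and its top z≈204.5. I'll turn +33°, hover about 12 mm above it, and check with the fixed cameras.

Call:
play_rows --increments "0 0.02 0.0002 0 4;0 0.03 0.0003 0 6;0 0.03 0.0003 0 6;0 0.03 0.0002 0 6;0 0.02 0.0002 0 6;0 0.012 0 0 3.3;0 0.005 0 0 2;0 0 0 0 0;0 0 0 -0.015 0;0 0 0 -0.012 0;0 0 0 -0.006 0;0 0 0 0 0;0 0 0 0 0"

```text
t: 6.7
ee_pos: [591.8, 142.6, 223.1]
orientation: [-3.01, -0.9, 0.001]
ft_force: [0.7, -0.3, -3.6]
width: 33.6
```

```bash
python3 - <<'E'
from h import *
a=get('scene');b=get('side');o=ctrl.get_obs();print(o['ee_pos'],o['orientation'],o['qpos'],o['t'],o['ft_force'])
A=cv2.resize(a['img'][200:320,280:400],(600,600),interpolation=2)
B=cv2.resize(b['img'][170:270,300:340+60],(600,600),interpolation=2)
save('hov.png',cv2.resize(np.hstack([A,B]),(800,400)))
E
```

```text
[592.29500312 142.66575026 223.76710424] [3.00978159e+00 9.00174012e-01 1.42079676e-03] [ 2.16840212e-01  3.73287622e-01  1.64555143e+00 -1.47706797e-05
  1.12184562e+00  1.20641265e+00] 6.8 [ 0.10264781 -0.63570494 -3.18670717]
```

View pics/hov.png

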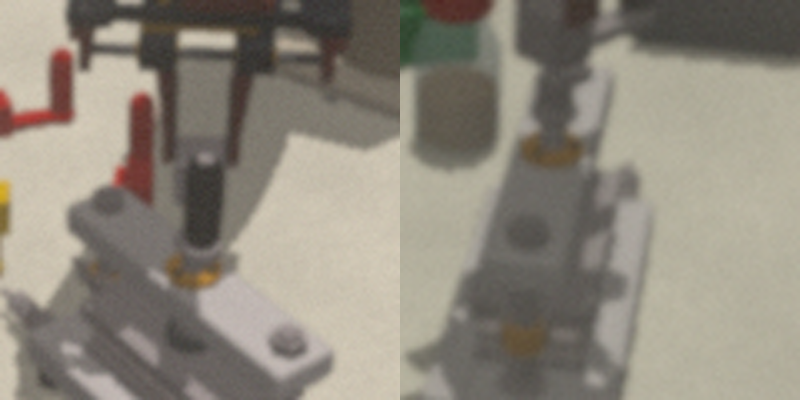

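```bash
python3 - <<'E'
from h import *
for n in('side','scene'):
    d=dict(np.load(n+'.npz')); P=cloud(d)
    C=np.array([592.3,142.7]); 
    r=np.asarray(d['origin'])[:2]-C; r/=np.hypot(*r); t=np.array([-r[1],r[0]])
    X=(P[...,:2]-C)@t; Y=(P[...,:2]-C)@r; Z=P[...,2]
    print(n,'lateral dir',t.round(2))
    for lo,hi in((152,160),(176,182),(184,190),(190,196),(196,202),(226,232),(232,238),(238,244),(244,250)):
        m=(Z>lo)&(Z<hi)&(abs(X)<45)&(abs(Y)<45)&(d['range_z']>0)
        if m.sum()>3: print(lo,hi,m.sum(),'X %.1f..%.1f mid %.1f'%(X[m].min(),X[m].max(),(X[m].min()+X[m].max())/2),'Y %.1f..%.1f'%(Y[m].min(),Y[m].max()))
E
```

```text
side lateral dir [ 0.99 -0.16]
152 160 89 X -16.9..20.9 mid 2.0 Y -16.2..23.0
176 182 36 X -12.4..14.9 mid 1.3 Y -7.2..18.3
184 190 17 X -7.8..12.1 mid 2.1 Y -0.9..14.6
190 196 22 X -7.9..11.9 mid 2.0 Y 2.0..12.7
196 202 18 X -8.2..11.6 mid 1.7 Y -0.7..13.5
226 232 76 X -23.5..44.7 mid 10.6 Y -44.2..24.9
232 238 54 X -23.8..44.4 mid 10.3 Y -43.0..25.9
238 244 47 X -21.3..43.9 mid 11.3 Y -43.0..25.5
244 250 37 X -21.9..43.6 mid 10.9 Y -45.0..26.5
scene lateral dir [-0.54  0.84]
152 160 90 X -20.6..33.7 mid 6.6 Y -15.5..44.5
176 182 14 X -14.6..-9.8 mid -12.2 Y -11.8..11.4
226 232 5 X -15.6..-10.9 mid -13.2 Y 14.9..17.1
232 238 6 X -15.8..-11.1 mid -13.4 Y 14.7..17.5
238 244 11 X -15.9..17.4 mid 0.7 Y 12.6..19.8
244 250 41 X -25.3..23.5 mid -0.9 Y -19.6..19.8
```

The side view puts the square about 1–1.5 mm to +x of the hub, and the wrist view puts it slightly to −y. I'll correct by that much and lower gently.

Call:
play_rows --increments "0 0.0009 -0.0005 -0.005 0;0 0 0 -0.004 0;0 0 0 -0.001 0;0 0 0 -0.001 0;0 0 0 -0.001 0;0 0 0 0 0"

```text
t: 7.4
ee_pos: [592.9, 142.0, 211.2]
orientation: [-3.01, -0.9, 0.0]
ft_force: [-0.3, 0.3, -3.2]
width: 33.7
```

Call:
play_rows --increments "0 0 0 -0.001 0;0 0 0 -0.001 0;0 0 0 0 0"

```text
t: 7.7
ee_pos: [593.1, 142.1, 209.3]
orientation: [-3.01, -0.9, -0.001]
ft_force: [0.3, 0.7, -3.7]
width: 33.1
```

Call:
play_rows --increments "0 0 0 -0.001 0;0 0 0 -0.0005 0;0 0 0 0 0"

```text
t: 8.0
ee_pos: [593.2, 142.2, 208.0]
orientation: [-3.01, -0.9, -0.001]
ft_force: [1.3, 0.8, -2.2]
width: 33.3
```

Call:
play_rows --increments "0 0 0 -0.001 0;0 0 0 0 0"

```text
t: 8.2
ee_pos: [593.2, 142.1, 207.2]
orientation: [3.01, 0.9, 0.001]
ft_force: [0.1, 0.6, 0.9]
width: 33.5
```

Call:
play_rows --increments "0 0 0 -0.001 0;0 0 0 0 0"

```text
t: 8.4
ee_pos: [593.1, 142.2, 205.7]
orientation: [-3.01, -0.9, -0.001]
ft_force: [1.3, 1.9, -0.9]
width: 33.8
```

Call:
play_rows --increments "0 0.0002 0.0003 -0.001 0;0 0 0 0 0"

```text
t: 8.6
ee_pos: [593.1, 142.4, 204.5]
orientation: [-3.01, -0.9, 0.0]
ft_force: [2.0, 2.0, -2.0]
width: 33.4
```

Call:
play_rows --increments "0 0 0 -0.001 0;0 0 0 0 0"

```text
t: 8.8
ee_pos: [593.1, 142.4, 203.6]
orientation: [-3.01, -0.9, 0.0]
ft_force: [2.6, 1.7, -1.4]
width: 33.4
```

Call:
play_rows --increments "0 0.0003 0.0002 -0.001 0;0 0 0 -0.001 0;0 0 0 -0.001 0;0 0 0 0 0"

```text
t: 9.2
ee_pos: [593.3, 142.5, 200.6]
orientation: [-3.01, -0.9, 0.0]
ft_force: [1.7, 2.5, -2.1]
width: 33.4
```

Call:
play_rows --increments "0 0.0002 0 -0.001 0;0 0 0 -0.001 0;0 0 0 -0.001 0;0 0 0 0 0"

```text
t: 9.6
ee_pos: [593.5, 142.5, 197.6]
orientation: [-3.01, -0.9, 0.0]
ft_force: [1.5, 1.4, -2.8]
width: 33.6
```

Call:
play_rows --increments "0 0 0 -0.001 0;0 0 0 -0.001 0;0 0 0 -0.001 0;0 0 0 0 0"

```text
t: 10.0
ee_pos: [593.5, 142.5, 194.6]
orientation: [-3.01, -0.9, 0.0]
ft_force: [1.9, 2.2, -2.6]
width: 33.8
```

Call:
play_rows --increments "0 0 0 -0.001 0;0 0 0 -0.001 0;0 0 0 -0.001 0;0 0 0 -0.001 0;0 0 0 0 0"

```text
t: 10.5
ee_pos: [593.5, 142.5, 190.6]
orientation: [-3.01, -0.9, 0.0]
ft_force: [0.6, 1.6, -2.8]
width: 33.8
```

Call:
play_rows --increments "0 0 0 -0.001 0;0 0 0 -0.001 0;0 0 0 0 0"

```text
t: 10.8
ee_pos: [593.5, 142.5, 188.6]
orientation: [-3.01, -0.9, 0.0]
ft_force: [1.5, 0.9, -2.2]
width: 33.5
```

Call:
play_rows --increments "0 0 0 -0.001 0;0 0 0 -0.0005 0;0 0 0 0 0"

```text
t: 11.1
ee_pos: [593.5, 142.5, 187.2]
orientation: [-3.01, -0.9, 0.0]
ft_force: [1.4, 1.8, -2.2]
width: 33.9
```

Call:
play_rows --increments "0 0 0 -0.0005 0;0 0 0 -0.0005 0;0 0 0 0 0"

```text
t: 11.4
ee_pos: [593.7, 142.6, 186.8]
orientation: [3.01, 0.9, 0.001]
ft_force: [-0.6, 0.8, 3.1]
width: 33.3
```

Call:
play_rows --increments "0 0 0 -0.0005 0;0 0 0 -0.0005 0;0 0 0 0 0"

```text
t: 11.7
ee_pos: [593.9, 142.6, 186.7]
orientation: [3.01, 0.9, 0.002]
ft_force: [-2.0, -0.0, 9.4]
width: 33.5
```

The crank seated with a clear push: about 12 N, and the underside z≈180.4 matches the shoulder. I'll release it, go over the grip at about (652,181), and grasp that.

Call:
play_rows --increments "0 0 0 0.0005 0;1 0 0 0 0;1 0 0 0 0;1 0 0 0 0;1 0 0 0 0;1 0 0 0 0;1 0 0 0 0;1 0 0 0.02 0;1 0 0 0.03 0;1 0 0 0.03 0;1 0.01 0.007 0.01 0;1 0.02 0.013 0 0;1 0.02 0.013 0 0;1 0.0085 0.0055 0 0;1 0 0 0 0;1 0 0 0 0"

```text
t: 13.3
ee_pos: [651.3, 180.6, 275.2]
orientation: [3.01, 0.9, -0.002]
ft_force: [0.6, 0.5, -0.2]
width: 87.6
```

```bash
python3 - <<'E'
from h import *
d=get('wrist'); o=ctrl.get_obs(); print(o['ee_pos'],o['qpos'],o['t'],o['ft_force'])
b=get('side'); s=get('scene')
A=cv2.resize(s['img'][220:340,270:400],(650,600),interpolation=2); save('g1.png',np.hstack([cv2.resize(d['img'],(480,360)),cv2.resize(A,(320,360))]))
P=wcloud(d); Z=np.where(d['range_z']>0,P[...,2],0)
hsv=cv2.cvtColor(d['img'],cv2.COLOR_RGB2HSV)
v,u=np.mgrid[:480,:640]
m=(Z>245)&(Z<262)&(v<400)&(v>150)
print('grip',m.sum(),np.median(P[m],0) if m.any() else 0)
for n,c in(('scene',s),('side',b)):
    P=cloud(c); Z=P[...,2]
    m=(Z>244)&(Z<260)&(np.hypot(P[...,0]-652,P[...,1]-181)<25); q=P[m]
    if len(q): print(n,len(q),np.median(q,0),(q.min(0)+q.max(0))/2)
    m=(Z>205)&(Z<220)&(np.hypot(P[...,0]-593,P[...,1]-142)<30); q=P[m]
    if len(q): print(n,'hubtop',len(q),np.median(q,0),(q.min(0)+q.max(0))/2,np.percentile(q[:,2],90))
E
```

```text
[651.24674735 180.50416318 275.39640647] [ 2.52825254e-01  4.30432035e-01  1.43664483e+00 -1.16921665e-04
  1.27575140e+00  1.24258676e+00] 13.35 [ 0.28870109 -0.11321233  0.32137804]
grip 1037 [653.36160245 183.74620985 251.24198884]
scene 74 [656.86786658 185.53394858 251.13527053] [654.64102571 185.06520047 250.13950802]
scene hubtop 131 [595.05120525 140.41746898 214.68320051] [594.12976154 141.46344269 211.46043865] 215.90249953427679
side 56 [651.83036621 177.47565368 250.58244921] [652.60543983 178.51623728 250.26323222]
side hubtop 171 [593.25565141 136.20947746 214.63157518] [594.88925862 140.44400926 211.52202031] 216.41881250556173
```

View pics/g1.png

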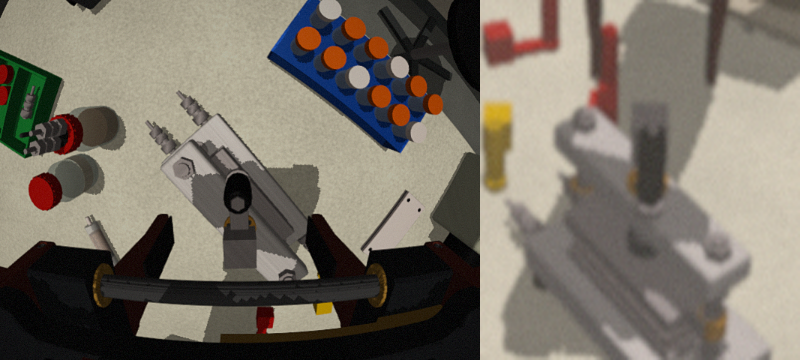

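The crank sits upright on the screw with its hub top at z≈214.7, and the grip is midway between the open fingers. I'll lower and close on it.

Call:
play_rows --increments "1 0.001 0.001 -0.02 0;1 0 0 -0.02 0;1 0 0 -0.012 0;1 0 0 -0.005 0;1 0 0 0 0;0 0 0 0 0;0 0 0 0 0;0 0 0 0 0;0 0 0 0 0;0 0 0 0 0;0 0 0 0 0;0 0 0 0 0;0 0 0 0 0;0 0 0 0 0"

```text
t: 14.85
ee_pos: [653.1, 182.0, 218.7]
orientation: [-3.01, -0.9, 0.0]
ft_force: [-0.2, 0.4, 0.2]
width: 23.5
```

```bash
cat > arc.py <<'E'
import sys,numpy as np
from workcell import ctrl
C=np.array([593.5,142.5]); o=ctrl.get_obs(); p=o['ee_pos'][:2]-C
a=np.degrees(np.arctan2(p[1],p[0])); print('ang',a,'rad',np.hypot(*p),'t',o['t'],'z',o['ee_pos'][2],'F',o['ft_force'].round(1),'w',o['width'])
tg=np.array([np.sin(np.radians(a)),-np.cos(np.radians(a))]); print('tangential resist',-(o['ft_force'][:2]@tg).round(2),'radial',(o['ft_force'][:2]@p/np.hypot(*p)).round(2))
if len(sys.argv)>1:
    a0,n,s=float(sys.argv[1]),int(sys.argv[2]),float(sys.argv[3]); r=float(sys.argv[4]) if len(sys.argv)>4 else 70
    th=np.radians(a0-s*np.arange(n+1)); q=np.c_[np.cos(th),np.sin(th)]*r/1000
    q=np.round(q,4); e=np.diff(q,axis=0)
    print(';'.join('0 %.4f %.4f %.5f 0'%(x,y,-s/360*.004) for x,y in e))
E
python3 arc.py 34 20 12
```

```text
ang 33.5698567754494 rad 71.4831345158233 t 14.85 z 218.7091893814488 F [-0.2  0.4  0.2] w 23.456419535009967
tangential resist 0.46 radial 0.04
0 0.0069 -0.0129 -0.00013 0;0 0.0040 -0.0140 -0.00013 0;0 0.0011 -0.0146 -0.00013 0;0 -0.0021 -0.0145 -0.00013 0;0 -0.0050 -0.0138 -0.00013 0;0 -0.0077 -0.0124 -0.00013 0;0 -0.0102 -0.0105 -0.00013 0;0 -0.0121 -0.0082 -0.00013 0;0 -0.0136 -0.0055 -0.00013 0;0 -0.0144 -0.0025 -0.00013 0;0 -0.0146 0.0005 -0.00013 0;0 -0.0142 0.0035 -0.00013 0;0 -0.0132 0.0064 -0.00013 0;0 -0.0115 0.0090 -0.00013 0;0 -0.0094 0.0113 -0.00013 0;0 -0.0069 0.0129 -0.00013 0;0 -0.0040 0.0140 -0.00013 0;0 -0.0011 0.0146 -0.00013 0;0 0.0021 0.0145 -0.00013 0;0 0.0050 0.0138 -0.00013 0
```

Call:
play_rows --increments "0 0.0069 -0.0129 -0.0001 0;0 0.004 -0.014 -0.0001 0;0 0.0011 -0.0146 -0.0001 0;0 -0.0021 -0.0145 -0.0001 0;0 -0.005 -0.0138 -0.0001 0"

```text
t: 15.35
ee_pos: [658.7, 113.7, 218.7]
orientation: [-3.006, -0.898, -0.004]
ft_force: [0.3, 11.2, 0.3]
width: 23.0
```

```bash
python3 arc.py
```

```text
ang -23.81340054077875 rad 71.25408897906789 t 15.35 z 218.68281661990454 F [ 0.3 11.2  0.3] w 23.025029005204445
tangential resist 10.34 radial -4.26
```

Resistance is about 10 N, as expected for the free screw. I'll continue.

Call:
play_rows --increments "0 -0.0077 -0.0124 -0.0001 0;0 -0.0102 -0.0105 -0.0001 0;0 -0.0121 -0.0082 -0.0001 0;0 -0.0136 -0.0055 -0.0001 0;0 -0.0144 -0.0025 -0.0001 0;0 -0.0146 0.0005 -0.0001 0;0 -0.0142 0.0035 -0.0002 0;0 -0.0132 0.0064 -0.0002 0;0 -0.0115 0.009 -0.0002 0;0 -0.0094 0.0113 -0.0002 0;0 -0.0069 0.0129 -0.0002 0;0 -0.004 0.014 -0.0001 0;0 -0.0011 0.0146 -0.0001 0;0 0.0021 0.0145 -0.0001 0;0 0.005 0.0138 -0.0001 0"

```text
t: 16.85
ee_pos: [529.6, 171.6, 216.6]
orientation: [3.008, 0.9, -0.01]
ft_force: [-10.7, -5.1, 10.0]
width: 23.0
```

```bash
python3 arc.py 154 20 12
```

```text
ang 155.4701508256654 rad 70.18531911970105 t 16.85 z 216.55825475954953 F [-10.7  -5.1  10. ] w 22.98023870607513
tangential resist 9.07 radial 7.65
0 0.0077 0.0124 -0.00013 0;0 0.0102 0.0105 -0.00013 0;0 0.0121 0.0082 -0.00013 0;0 0.0136 0.0055 -0.00013 0;0 0.0144 0.0025 -0.00013 0;0 0.0146 -0.0005 -0.00013 0;0 0.0142 -0.0035 -0.00013 0;0 0.0132 -0.0064 -0.00013 0;0 0.0115 -0.0090 -0.00013 0;0 0.0094 -0.0113 -0.00013 0;0 0.0069 -0.0129 -0.00013 0;0 0.0040 -0.0140 -0.00013 0;0 0.0011 -0.0146 -0.00013 0;0 -0.0021 -0.0145 -0.00013 0;0 -0.0050 -0.0138 -0.00013 0;0 -0.0077 -0.0124 -0.00013 0;0 -0.0102 -0.0105 -0.00013 0;0 -0.0121 -0.0082 -0.00013 0;0 -0.0136 -0.0055 -0.00013 0;0 -0.0144 -0.0025 -0.00013 0
```

Call:
play_rows --increments "0 0.0077 0.0124 0 0;0 0.0102 0.0105 -0.0001 0;0 0.0121 0.0082 -0.0001 0;0 0.0136 0.0055 -0.0001 0;0 0.0144 0.0025 -0.0001 0;0 0.0146 -0.0005 -0.0001 0;0 0.0142 -0.0035 -0.0001 0;0 0.0132 -0.0064 -0.0001 0;0 0.0115 -0.009 -0.0001 0;0 0.0094 -0.0113 -0.0001 0;0 0.0069 -0.0129 -0.0001 0;0 0.004 -0.014 -0.0001 0;0 0.0011 -0.0146 -0.0002 0;0 -0.0021 -0.0145 -0.0002 0;0 -0.005 -0.0138 -0.0002 0"

```text
t: 18.35
ee_pos: [658.6, 113.7, 214.8]
orientation: [-3.006, -0.898, -0.003]
ft_force: [0.0, 10.5, -0.1]
width: 23.1
```

```bash
python3 arc.py
```

```text
ang -23.869809332987725 rad 71.21416613594863 t 18.35 z 214.80674941478534 F [ 0.  10.5 -0.1] w 23.1484656383231
tangential resist 9.6 radial -4.22
```

One full turn later, at the same phase, the resistance is unchanged (9.6 vs 10.3 N) and z has dropped 3.9 mm. I'll continue in 120° chunks, checking the force after each.

Call:
play_rows --increments "0 -0.0077 -0.0124 -0.0001 0;0 -0.0102 -0.0105 -0.0001 0;0 -0.0121 -0.0082 -0.0001 0;0 -0.0136 -0.0055 -0.0001 0;0 -0.0144 -0.0025 -0.0001 0;0 -0.0146 0.0005 -0.0001 0;0 -0.0142 0.0035 -0.0002 0;0 -0.0132 0.0064 -0.0002 0;0 -0.0115 0.009 -0.0002 0;0 -0.0094 0.0113 -0.0001 0"

```text
t: 19.35
ee_pos: [537.9, 100.4, 214.0]
orientation: [3.004, 0.899, 0.001]
ft_force: [-0.8, -12.5, 3.5]
width: 23.3
```

```bash
python3 arc.py
```

```text
ang -142.84442157612978 rad 69.70816575273753 t 19.35 z 213.9844621962646 F [ -0.8 -12.5   3.5] w 23.332487230426267
tangential resist 9.5 radial 8.21
```

Call:
play_rows --increments "0 -0.0069 0.0129 -0.0001 0;0 -0.004 0.014 -0.0001 0;0 -0.0011 0.0146 -0.0001 0;0 0.0021 0.0145 -0.0001 0;0 0.005 0.0138 -0.0001 0;0 0.0077 0.0124 -0.0001 0;0 0.0102 0.0105 -0.0001 0;0 0.0121 0.0082 -0.0001 0;0 0.0136 0.0055 -0.0002 0;0 0.0144 0.0025 -0.0002 0"

```text
t: 20.35
ee_pos: [588.2, 213.1, 212.1]
orientation: [-3.008, -0.9, 0.008]
ft_force: [-10.6, 3.1, 5.6]
width: 23.2
```

```bash
python3 arc.py
```

```text
ang 94.25283935244224 rad 70.8179056038264 t 20.35 z 212.10895426975915 F [-10.6   3.1   5.6] w 23.166119673625403
tangential resist 10.31 radial 3.84
```

Call:
play_rows --increments "0 0.0146 -0.0005 -0.0002 0;0 0.0142 -0.0035 -0.0001 0;0 0.0132 -0.0064 -0.0001 0;0 0.0115 -0.009 -0.0001 0;0 0.0094 -0.0113 -0.0001 0;0 0.0069 -0.0129 -0.0001 0;0 0.004 -0.014 -0.0002 0;0 0.0011 -0.0146 -0.0002 0;0 -0.0021 -0.0145 -0.0002 0;0 -0.005 -0.0138 -0.0002 0"

```text
t: 21.35
ee_pos: [658.5, 113.8, 210.9]
orientation: [-3.006, -0.898, -0.003]
ft_force: [-0.6, 10.0, 0.5]
width: 23.0
```

```bash
python3 arc.py
```

```text
ang -23.83069138181951 rad 71.09789931766636 t 21.35 z 210.88574089063806 F [-0.6 10.   0.5] w 22.993173940070758
tangential resist 8.97 radial -4.56
```

Call:
play_rows --increments "0 -0.0077 -0.0124 -0.0001 0;0 -0.0102 -0.0105 -0.0001 0;0 -0.0121 -0.0082 -0.0001 0;0 -0.0136 -0.0055 -0.0001 0;0 -0.0144 -0.0025 -0.0001 0;0 -0.0146 0.0005 -0.0001 0;0 -0.0142 0.0035 -0.0002 0;0 -0.0132 0.0064 -0.0002 0;0 -0.0115 0.009 -0.0002 0;0 -0.0094 0.0113 -0.0001 0"

```text
t: 22.35
ee_pos: [538.0, 100.4, 210.1]
orientation: [3.004, 0.899, 0.001]
ft_force: [0.2, -12.2, 2.5]
width: 23.3
```

```bash
python3 arc.py
```

```text
ang -142.77436922936 rad 69.64506665776658 t 22.35 z 210.05797047203848 F [  0.2 -12.2   2.5] w 23.268110082605986
tangential resist 9.81 radial 7.22
```

Call:
play_rows --increments "0 -0.0069 0.0129 -0.0001 0;0 -0.004 0.014 -0.0001 0;0 -0.0011 0.0146 -0.0001 0;0 0.0021 0.0145 -0.0001 0;0 0.005 0.0138 -0.0001 0;0 0.0077 0.0124 -0.0001 0;0 0.0102 0.0105 -0.0001 0;0 0.0121 0.0082 -0.0001 0;0 0.0136 0.0055 -0.0002 0;0 0.0144 0.0025 -0.0002 0"

```text
t: 23.35
ee_pos: [587.3, 213.1, 208.0]
orientation: [-3.007, -0.9, 0.011]
ft_force: [-13.4, 2.7, 6.8]
width: 22.8
```

```bash
python3 arc.py
```

```text
ang 95.0528620863711 rad 70.85157578536187 t 23.35 z 208.04765118240053 F [-13.4   2.7   6.8] w 22.793349822913466
tangential resist 13.13 radial 3.91
```

Resistance is up 2.8 N at the same phase (13.1 vs 10.3), which means roughly 300 N of clamp. I'll add 60° more.

Call:
play_rows --increments "0 0.0146 -0.0005 -0.0001 0;0 0.0142 -0.0035 -0.0001 0;0 0.0132 -0.0064 -0.0001 0;0 0.0115 -0.009 -0.0001 0;0 0.0094 -0.0113 -0.0001 0"

```text
t: 23.85
ee_pos: [651.3, 184.4, 207.3]
orientation: [-3.004, -0.899, 0.006]
ft_force: [-8.8, 11.2, 2.8]
width: 23.2
```

```bash
python3 arc.py
```

```text
ang 35.90538569762947 rad 71.3856340856133 t 23.85 z 207.3240574209546 F [-8.8 11.2  2.8] w 23.243119969803153
tangential resist 14.22 radial -0.55
```

Resistance is now about 14.2 N, roughly 4.4 N above the free level, so the clamp should be near 490 N. I'll settle, release and retreat upward.

Call:
play_rows --increments "0 0 0 0 0;0 0 0 0 0;1 0 0 0 0;1 0 0 0 0;1 0 0 0 0;1 0 0 0 0;1 0 0 0 0;1 0 0 0 0;1 0 0 0 0;1 0 0 0.015 0;1 0 0 0.03 0;1 0 0 0.04 0;1 0 0 0.04 0;1 0 0 0.03 0;1 0 0 0 0;1 0 0 0 0"

```text
t: 25.45
ee_pos: [653.2, 182.1, 364.0]
orientation: [3.01, 0.9, 0.003]
ft_force: [-0.1, 0.3, -0.3]
width: 87.5
```

```bash
python3 - <<'E'
from h import *
d=get('wrist'); s=get('scene'); b=get('side'); o=ctrl.get_obs(); print(o['ee_pos'],o['t'],o['ft_force'],o['width'])
A=s['img'][220:370,260:410]; save('end.png',np.hstack([cv2.resize(d['img'],(480,360)),cv2.resize(A,(320,360),interpolation=2)]))
for n,c in(('scene',s),('side',b)):
    P=cloud(c); Z=P[...,2]
    m=(Z>195)&(Z<210)&(np.hypot(P[...,0]-593,P[...,1]-142)<25); q=P[m]; print(n,'hubtop',len(q),np.median(q,0),(q.min(0)+q.max(0))/2)
    m=(Z>233)&(Z<250)&(np.hypot(P[...,0]-652,P[...,1]-182)<25); q=P[m]; print(n,'grip',len(q),np.median(q,0))
E
```

```text
[652.27667518 181.80683966 360.95084783] 25.6 [-0.3220536   0.2575345  -0.60088552] 87.68597631227851
scene hubtop 150 [596.2109922  143.31964153 202.71773212] [595.24024845 141.76102114 201.08243533]
scene grip 65 [650.93246736 193.92299546 237.87119165]
side hubtop 152 [592.96209386 137.29066541 203.22634855] [594.03487823 141.53021297 200.57907295]
side grip 47 [646.7283579  186.53272807 238.57185917]
```

View pics/end.png

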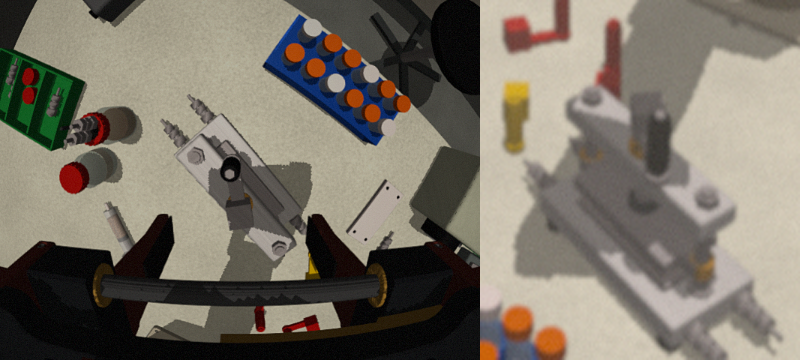

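The end view shows the crank upright on the screw. The hub top dropped 11.8 mm, or 2.95 turns, which matches the 3 turns commanded. Nothing is near the gripper and the bystanders look undisturbed, so I'll hand in.

```bash
python3 -c "
from workcell import ctrl
print(ctrl.close_job())"
```

```text
the job is handed in; nothing more can be done
None
```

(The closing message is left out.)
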